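# Slide the folder pad out over the edge of the display stand

## Task

Customers should be able to pick a folder from below: slide the kraft folder pad on the low wooden stand toward the stand's metal-trimmed front edge until it sticks out 40 mm over that edge, square with it and between the stand's two ends. Only push or drag it with the fingertips or the outside of the fingers; do not grasp or lift it and do not let it tip over the edge, and leave the bell, bottle, stamp and tag roll where they stand.

Things in the scene. Friction and masses are not known exactly. Their poses are not given: they have to be found in the camera images.
- stand: low dark wooden display stand, fixed to the counter: a board 260 mm deep (its x) by 300 mm wide (its y), flat top 50 mm above the counter. Origin on the counter under the board's centre; its -x axis points out of the front edge, the one with the aluminium trim (about toward the robot's right, world -y, within 20 degrees); the y axis runs along that edge, z up
- stand_edge (a point): middle of the stand's front edge, at the height of its top face; axes as the stand's
- folder_pad: loose pad of brown kraft folders lying flat on the stand, about 0.16 kg: 194 mm long (its x) by 123 mm (its y). The solid stack is 13 mm thick; the top sheet only looks bowed up, to 21 mm, and is not solid. Origin at the centre of its underside, z up. Its -y long side faces the stand's front edge at the start (within about 12 degrees); that side starts 15 to 80 mm behind the edge at its middle. It slides freely on the board and does not spring back; its mass and friction vary
- pad_corner_a (a point): one end of the pad's front (-y) long side, on its underside: 97 mm toward its -x and 61.5 mm toward its -y from its origin
- pad_corner_b (a point): the other end of that side: 97 mm toward the pad's +x and 61.5 mm toward its -y from its origin
- bell: loose white counter bell on a dark foot, 86 mm across, 54 mm high, on the counter out in front of the stand's front edge; origin at the centre of its underside; leave alone
- brown_bottle: loose brown dropper bottle with black tip, 32 mm across, 90 mm high, on the counter in front of the stand; origin at the centre of its underside; leave alone
- date_stamp: loose wooden hand stamp, 56 x 28 mm, 74 mm high, on the counter behind the stand (left of it as the robot sees it); origin at the centre of its underside; leave alone
- orange_roll: loose orange roll of tags, 52 mm across, 26 mm high, on the counter behind the stand (left of it as the robot sees it); origin at the centre of its underside; leave alone
Not all that is in view belongs to the job. There is more than one size of the folder_pad; the one meant has the size given above.

How it is judged:
By the outcome, as a careful person would: the job done as asked, in the order asked, and still so for the second after the job is handed in, with the robot touching nothing.
It also fails if it takes over 38 s, if anything falls off the work surface, if the arm or the gripper's body presses on something with over 40 N, if the wrist force passes 120 N, or if a joint passes its speed limit or range.

## Robot

A 6-joint arm with a two-finger parallel gripper is mounted at the origin on a cart in front of the work surface, level with it; the furniture and walls round the work are solid. World frame = base frame: x ahead of the robot, y to its left, z up, the work surface at z = 0. Lengths are in mm, angles in rad, forces in N, time in s.
With the tool pointing down it reaches from about 275 to 1000 mm from the base axis. Payload 8.4 kg.
Tool frame: the origin (TCP) lies on the mounting face of the last link; the fingertips stand 173 mm ahead of it and the grasp point (between the pads) lies 155 mm ahead of it; z points along the fingers, y is the line along which they close (so a half turn about z gives the same grasp; the last joint's range is limited). The gripper opens to 85 mm and grips with 20 to 120 N. Pads are 22 mm wide; open, the fingers measure 114 mm over their backs; the gripper's body (76 mm by 85 mm) begins 54 mm behind the grasp point. The pads swing forward as they close: fully open they stand 13 mm farther back than shut.
Start: joints at [-1.213, 0.353, 1.633, -0, 1.155, -0.002], TCP at [220.054, -584.984, 404.681] pointing down, gripper open.
Joint ranges: [-2.63, 2.63], [-0.92, 2.1], [0.06, 2.66], [-1.3, 4.44], [0, 2.69], [-3.02, 3.02]. Speed limits (rad/s): [2.22, 2.22, 2.79, 3.14, 3.14, 3.14].

## Interface

Orientations are given as [roll, pitch, yaw] about the fixed x, y, z axes, in that order (R = Rz(yaw) Ry(pitch) Rx(roll)).
In Python, from rig import r gives the robot as it stands.
- The arm moves only by the tool apply_moves, never from a script. Its argument "deltas" is a list of rows, each an object with "claw": the gripper command: -1 is fully open, 1 is shut, values between are in proportion; "delta_pos": the shift along the tool's x, y, z in cm, a list of three; "yaw": the turn about the tool's z in rad. In form: [{"claw": claw, "delta_pos": [tx, ty, tz], "yaw": yaw}, ...]. A call has 1 to 8 rows; each row shifts and turns the commanded pose from where the row before left it, along the tool's axes as they then stand; what a row does not reach is not made up. A row lasts 1/8 s, in which the tool goes at most 62.5 mm and 10.7 degrees, less where a joint would pass 70% of its speed; a pose out of reach is approached as far as the arm can. A call with a gripper value outside its range is refused whole. The fingers move at their own pace and stop on an object; "grip_force" is the grip in N (left out, the last holds). Time passes only in rows, so rows that do not move let the fingers close. It gives the time, the measured TCP pose, the force, the opening and the grip force at its end, in the units of the state.
- r.sense(): the state, without advancing time (a new reading comes with each control period).
- r.grab_frame(name): name is "scene" or "top" or "wrist"; returns a dict with "img" (480x640x3 uint8, blue, green, red), "z_map" (480x640 float32, mm along the optical axis (not along the pixel's ray), 0 where there is no reading), "fx", "fy", "cx", "cy" (pixels), "eye" and "rotation" of the camera in the world; the wrist camera has in their place "T_tool_cam" (4x4, takes a point from camera to tool coordinates, whose origin is the TCP and whose axes are the flange's). Camera axes: x right, y up, looking along -z (the intrinsics and any distortion apply to the point x, -y, -z); pixel columns grow to the right and rows downward; lengths in mm; the calibration is good to about 2 mm. A picture is of the moment at which its call begins: read the wrist's pose just before it.
- r.sign_off(): hands the job in; it is judged then, once.
The state is a dict: "clock": time; "qpos": joint angles; "qvel": joint speeds; "joint_efforts": joint torques, N m; "eef_pos": TCP position; "tcp_rot": TCP orientation; "contact_force": force on the tool from outside, world axes, zero at the start; "wrist_torque": the same for the moment, N m; "opening": opening from 0.0 (shut) to 1.0 (fully open); "grasp_force": force on a finger pad.
Only numpy, scipy, OpenCV 4.12 (cv2) and the standard library are available. Lean on these libraries where they do the work, as an engineer would, in place of code of your own. Each camera call takes 0.05 s, during which the arm holds its last target. There are 200 camera calls.

## Working session

There is one attempt and no reset: what is moved stays moved. The work goes in short steps, Python scripts to look and compute and a tool call to move; the robot and the scene stay as the last step left them, time stands still between calls to the robot, and variables do not carry over. Pictures are saved under pics/ and viewed, at most 11 in all, crops included, and the job is handed in when it is done.

Besides the shell and the picture viewer there is one more tool, called after "Call:" as name(argument=value, ...), one argument or row to a line, values as JSON. apply_moves: Moves the arm, as the interface text tells. Its arguments: {"type":"object","properties":{"deltas":{"type":"array"},"grip_force":{"type":"number"}},"required":["deltas"]}

```bash
mkdir -p pics; python3 - <<'E'
from rig import r
import cv2,pickle
s=r.sense();print({k:s[k] for k in('clock','eef_pos','tcp_rot','opening')})
d={}
for n in('scene','top'):
    f=r.grab_frame(n);d[n]=f;cv2.imwrite(f'pics/{n}.png',f['img']);print(n,f['fx'],f['cx'],f['cy'],f['eye'],f['rotation'],[k for k in f])
pickle.dump(d,open('d.pkl','wb'))
E
```

```text
{'clock': 0.0, 'eef_pos': array([ 219.96248321, -584.76536788,  403.95325998]), 'tcp_rot': array([-3.14018490e+00,  3.71716237e-05,  3.59799170e-01]), 'opening': 0.9960122353035588}
scene 623.3613177795728 303.5692244914502 231.90817082773958 [-580.04514572 -652.64281796  775.32021194] [ 1.07962628e+00  4.00771751e-04 -1.06883086e+00] ['img', 'z_map', 'fx', 'fy', 'cx', 'cy', 'eye', 'rotation']
top 578.0264711454311 326.0066294405944 246.5574058747089 [ 348.21009358  -33.75693966 1277.05392986] [ 2.11745671e-01  1.94036685e-04 -1.53914604e+00] ['img', 'z_map', 'fx', 'fy', 'cx', 'cy', 'eye', 'rotation']
```

View pics/top.png

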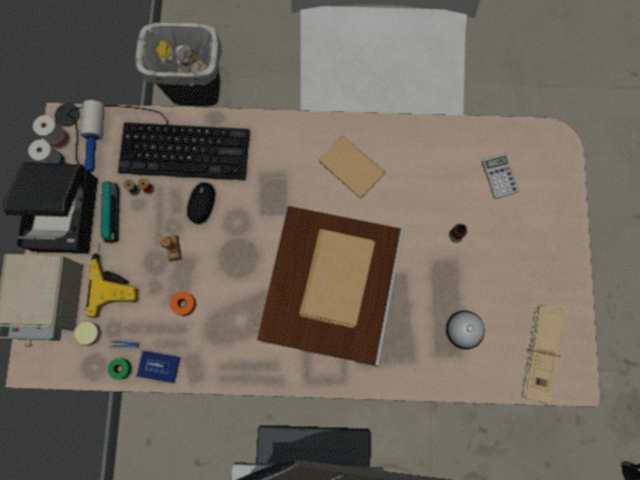

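View pics/scene.png

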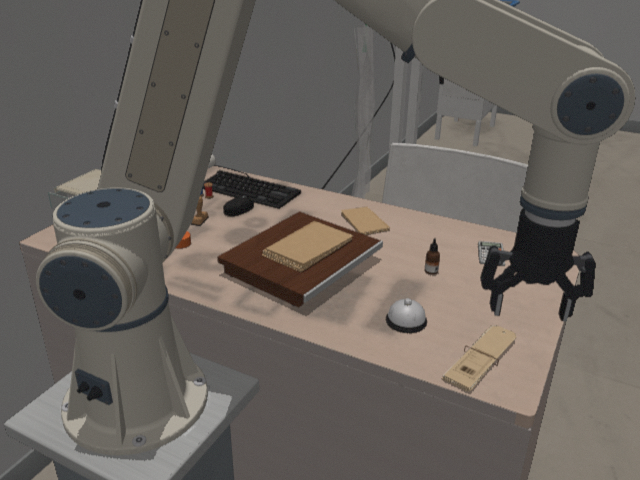

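The top view shows the stand with corners at about (289,207), (400,229), (378,363) and (259,340), with its trimmed edge on the right. There are two kraft candidates: the pad on the stand at (338,278), and a smaller one on the counter at (352,166). The one on the stand fits the description. I'll check its size and look at an enlarged crop.

```bash
cat > h.py <<'E'
import numpy as np,cv2
from scipy.spatial.transform import Rotation as R
def cam(f,s=None):
    if 'eye' in f: return R.from_euler('xyz',f['rotation']).as_matrix(),np.array(f['eye'])
    T=np.array(f['T_tool_cam']);Rt=R.from_euler('xyz',s['tcp_rot']).as_matrix()
    return Rt@T[:3,:3],Rt@T[:3,3]+s['eef_pos']
def rays(f,uv,s=None):
    M,e=cam(f,s);uv=np.atleast_2d(uv).astype(float)
    d=np.c_[(uv[:,0]-f['cx'])/f['fx'],-(uv[:,1]-f['cy'])/f['fy'],-np.ones(len(uv))]
    return d@M.T,e
def onplane(f,uv,z,s=None):
    d,e=rays(f,uv,s);return e+d*((z-e[2])/d[:,2])[:,None]
def cloud(f,s=None):
    v,u=np.mgrid[:480,:640];d,e=rays(f,np.c_[u.ravel(),v.ravel()],s)
    return (e+d*f['z_map'].reshape(-1,1)).reshape(480,640,3)
E
python3 - <<'E'
from h import *;import pickle
d=pickle.load(open('d.pkl','rb'));f=d['top'];hsv=cv2.cvtColor(f['img'],cv2.COLOR_BGR2HSV)
print('kraft',hsv[280,335],'table',hsv[300,500],'wood',hsv[250,295],'small',hsv[166,352],'trim',hsv[300,389])
P=cloud(f);z=P[...,2]
print('z: table',z[300,500],'wood',z[250,295],'pad row',z[280,300:375:5].round(),'pad col',z[235:325:6,338].round())
m=(hsv[...,2]<110).astype(np.uint8)
roi=np.zeros_like(m);roi[195:375,245:412]=1
kr=((hsv[...,0]>8)&(hsv[...,0]<25)&(hsv[...,2]>120)).astype(np.uint8)
box=np.zeros_like(m);box[222:335,290:383]=1
def big(m):
    c,_=cv2.findContours(m.astype(np.uint8),0,1);return max(c,key=cv2.contourArea)
c=big(kr*box);
for h in(63,71):
    p=onplane(f,c[:,0],h)[:,:2].astype(np.float32);q=cv2.minAreaRect(p);print('pad',h,q,cv2.boxPoints(q).round(1).tolist())
st=roi*((z>40)&(z<85));c=big(st);p=onplane(f,c[:,0],50)[:,:2].astype(np.float32);q=cv2.minAreaRect(p);print('stand',q,cv2.boxPoints(q).round(1).tolist())
for n,u in dict(bell=(465,330),bottle=(458,232),stamp=(172,247),roll=(182,303),small=(352,166)).items():print(n,onplane(f,u,20).round())
cr=cv2.resize(f['img'][130:380,240:490],None,fx=2.4,fy=2.4,interpolation=2);cv2.imwrite('pics/crop.png',cr)
E
```

```text
kraft [ 16 104 152] table [ 15  51 149] wood [  9 165  65] small [ 18  99 150] trim [ 60   6 135]
z: table -1.6508387377516556 wood 49.052510363031615 pad row [46. 50. 66. 65. 70. 66. 62. 67. 67. 63. 70. 68. 67. 64. 51.] pad col [64. 67. 65. 68. 60. 65. 66. 64. 67. 66. 64. 70. 64. 73. 71.]
pad 63 ((543.041259765625, -51.36811828613281), (120.42682647705078, 191.7657012939453), 78.68402862548828) [[437.20001220703125, -91.5999984741211], [625.2000122070312, -129.1999969482422], [648.9000244140625, -11.100000381469727], [460.79998779296875, 26.5]]
pad 71 ((541.7573852539062, -51.2520751953125), (119.63325500488281, 190.5019989013672), 78.68402862548828) [[436.6000061035156, -91.19999694824219], [623.4000244140625, -128.60000610351562], [646.9000244140625, -11.300000190734863], [460.1000061035156, 26.100000381469727]]
stand ((532.833984375, -39.9112548828125), (259.4098205566406, 299.4986267089844), 80.06089782714844) [[362.8999938964844, -141.8000030517578], [657.9000244140625, -193.5], [702.7000122070312, 62.0], [407.70001220703125, 113.69999694824219]]
bell [[ 444. -330.   20.]]
bottle [[ 661. -319.   20.]]
stamp [[606. 317.  20.]]
roll [[483. 285.  20.]]
small [[809. -79.  20.]]
```

View pics/crop.png

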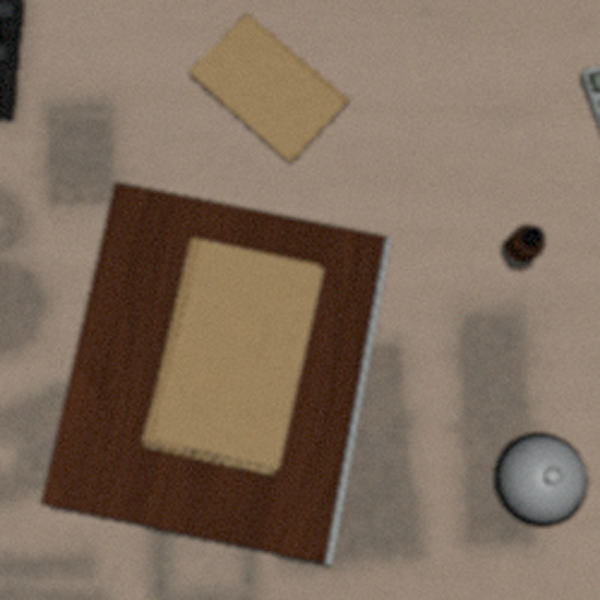

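The crop shows the stand's pad measures about 192x120 mm, which fits 194x123. The kraft piece on the counter at crop (270,88) is clearly smaller. The pad's front side is about 59 mm behind the edge and 1.4° off square, so it needs about 99 mm of push. I'll push from behind with the open fingers, both tips in line with the edge.

Call:
apply_moves(
  deltas=[
    {"claw": -1, "delta_pos": [0, 0, 0], "yaw": -0.173},
    {"claw": -1, "delta_pos": [0, 0, 0], "yaw": -0.173},
    {"claw": -1, "delta_pos": [0, 0, 0], "yaw": -0.173},
    {"claw": -1, "delta_pos": [0, 0, 0], "yaw": -0.173},
    {"claw": -1, "delta_pos": [0, 0, 0], "yaw": -0.173},
    {"claw": -1, "delta_pos": [0, 0, 0], "yaw": -0.173},
    {"claw": -1, "delta_pos": [0, 0, 0], "yaw": 0},
    {"claw": -1, "delta_pos": [0, 0, 0], "yaw": 0},
  ],
)

```text
clock: 1.1
eef_pos: [220.0, -584.9, 404.5]
tcp_rot: [-3.141, -0.0, 1.394]
contact_force: [-0.0, 0.4, -1.2]
opening: 0.997
grasp_force: 0.0
```

Call:
apply_moves(
  deltas=[
    {"claw": -1, "delta_pos": [4.2, 1.4, 0], "yaw": 0},
    {"claw": -1, "delta_pos": [4.2, 1.4, 0], "yaw": 0},
    {"claw": -1, "delta_pos": [4.2, 1.4, 0], "yaw": 0},
    {"claw": -1, "delta_pos": [4.2, 1.4, 0], "yaw": 0},
    {"claw": -1, "delta_pos": [4.2, 1.4, 0], "yaw": 0},
    {"claw": -1, "delta_pos": [4.2, 1.4, 0], "yaw": 0},
    {"claw": -1, "delta_pos": [4.2, 1.4, 0], "yaw": 0},
    {"claw": -1, "delta_pos": [4.2, 1.4, 0], "yaw": 0},
  ],
)

```text
clock: 2.1
eef_pos: [388.7, -272.0, 404.8]
tcp_rot: [3.141, 0.0, 1.395]
contact_force: [0.8, -0.1, -0.4]
opening: 0.996
grasp_force: 0.0
```

Call:
apply_moves(
  deltas=[
    {"claw": -1, "delta_pos": [4.2, 1.4, 0], "yaw": 0},
    {"claw": -1, "delta_pos": [4.2, 1.4, 0], "yaw": 0},
    {"claw": -1, "delta_pos": [4.2, 1.4, 0], "yaw": 0},
    {"claw": -1, "delta_pos": [4.2, 1.4, 0], "yaw": 0},
    {"claw": -1, "delta_pos": [4.2, 1.4, 0], "yaw": 0},
    {"claw": -1, "delta_pos": [0, 0, 0], "yaw": 0},
    {"claw": -1, "delta_pos": [0, 0, 0], "yaw": 0},
  ],
)

```text
clock: 2.98
eef_pos: [493.1, -78.5, 404.6]
tcp_rot: [-3.141, 0.0, 1.397]
contact_force: [-0.4, -0.7, -0.3]
opening: 0.999
grasp_force: 0.0
```

```bash
python3 - <<'E'
from h import *;from rig import r;import pickle
s=r.sense();f=r.grab_frame('wrist');pickle.dump((s,f),open('w1.pkl','wb'));cv2.imwrite('pics/w1.png',f['img'])
M,e=cam(f,s);print(e,M[:,2],f['fx'])
P=cloud(f,s);z=P[...,2];print(np.nanpercentile(z[f['z_map']>0],[1,10,50,90]))
E
```

```text
[504.13583826 -10.79681424 373.1361234 ] [0.0468938  0.265388   0.96300061] 331.21541062480196
[-722.67958621 -197.83371132   47.49774662  311.68371215]
```

View pics/w1.png

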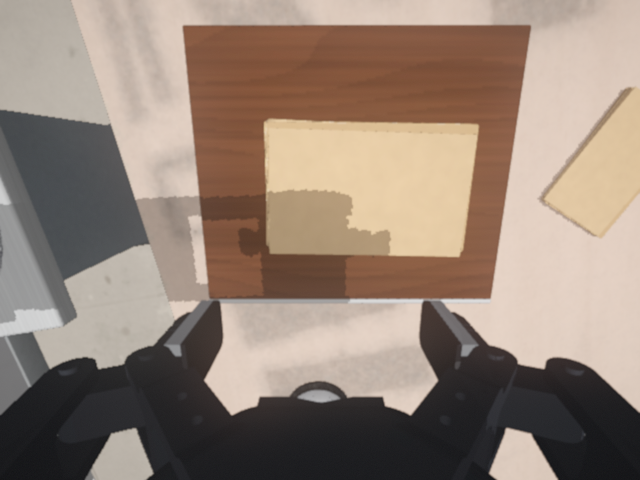

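The wrist view shows the pad corners at about (268,254), (461,257), (478,125) and (265,120). The stand's trimmed edge runs from (209,300) to (492,300).

```bash
python3 - <<'E'
from h import *;import pickle
s,f=pickle.load(open('w1.pkl','rb'))
p=onplane(f,[(268,255),(462,257)],57,s);e=onplane(f,[(209,302),(492,301)],50,s);q=onplane(f,[(265,120),(478,125)],63,s);b=onplane(f,[(184,26),(529,26)],50,s)
for a in(p,e,q,b):
    v=a[1]-a[0];print(a.round(1)[:,:2].tolist(),np.linalg.norm(v).round(1),np.degrees(np.arctan2(v[1],v[0])).round(2))
t=(e[1]-e[0])[:2];t/=np.linalg.norm(t);n=np.array([t[1],-t[0]])
m=e.mean(0)[:2]
for a in(p,q,b):print('out',((a[:,:2]-m)@n).round(1),'along',((a[:,:2]-m)@t).round(1))
x=s['eef_pos'][:2]-m;print('tcp out',x@n,'along',x@t)
E
```

```text
[[435.7, -95.8], [626.1, -131.4]] 193.6 -10.59
[[361.3, -137.7], [657.2, -188.6]] 300.2 -9.75
[[461.1, 27.2], [644.9, -9.3]] 187.4 -11.24
[[407.6, 114.2], [697.4, 63.2]] 294.3 -9.98
out [-54.  -51.1] along [-83.9 109.8]
out [-179.5 -174.6] along [-79.7 107.7]
out [-256.1 -254.9] along [-147.1  147.1]
tcp out -80.70472394015155 along -30.231202727044305
```

Call:
apply_moves(
  deltas=[
    {"claw": -1, "delta_pos": [4.5, 1.5, 0], "yaw": 0},
    {"claw": -1, "delta_pos": [4.5, 1.5, 0], "yaw": 0},
    {"claw": -1, "delta_pos": [4.4, 1.3, 0], "yaw": 0},
    {"claw": -1, "delta_pos": [0, 0, 4.5], "yaw": 0},
    {"claw": -1, "delta_pos": [0, 0, 4.5], "yaw": 0},
    {"claw": -1, "delta_pos": [0, 0, 4.5], "yaw": 0},
    {"claw": -1, "delta_pos": [0, 0, 3.5], "yaw": 0},
    {"claw": -1, "delta_pos": [0, 0, 0], "yaw": 0},
  ],
)

```text
clock: 4.03
eef_pos: [557.4, 44.9, 232.5]
tcp_rot: [-3.136, 0.001, 1.396]
contact_force: [-0.8, 0.2, 0.3]
opening: 0.999
grasp_force: 0.0
```

```bash
python3 - <<'E'
from h import *;from rig import r
s=r.sense();print(s['eef_pos'],s['tcp_rot'],s['contact_force'])
f=r.grab_frame('scene');cv2.imwrite('pics/s2.png',cv2.resize(f['img'][180:330,190:410],None,fx=3.6,fy=3.6,interpolation=2))
E
```

```text
[557.44044941  44.88789207 232.54167949] [-3.13648304e+00  1.44149036e-03  1.39558178e+00] [-0.78842141  0.21661897  0.33034431]
```

View pics/s2.png

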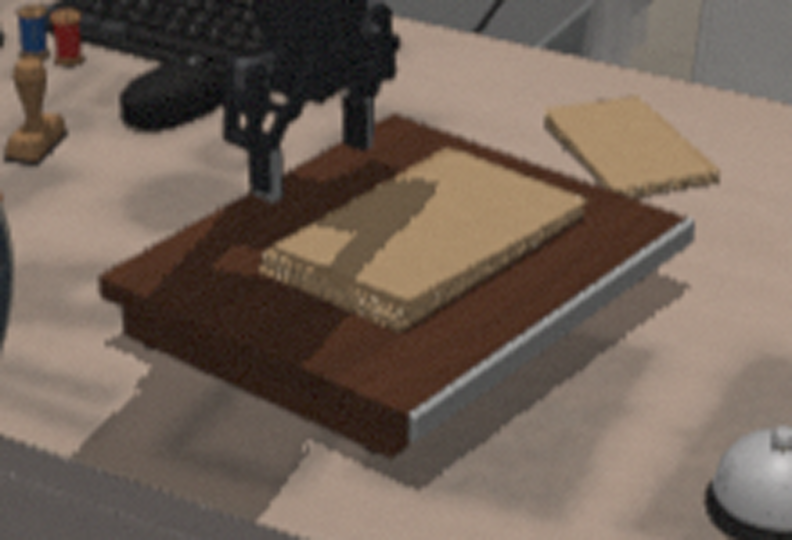

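The fingers are straddling behind the pad at crop (265,190) and (357,140), clear above the board. I'll lower them to a few millimetres above it.

Call:
apply_moves(
  deltas=[
    {"claw": -1, "delta_pos": [0, 0, 0.8], "yaw": 0},
    {"claw": -1, "delta_pos": [0, 0, 0.5], "yaw": 0},
    {"claw": -1, "delta_pos": [0, 0, 0], "yaw": 0},
    {"claw": -1, "delta_pos": [0, 0, 0], "yaw": 0},
  ],
)

```text
clock: 4.58
eef_pos: [558.9, 46.2, 222.1]
tcp_rot: [3.141, -0.0, 1.398]
contact_force: [-1.0, 0.7, -1.4]
opening: 1.005
grasp_force: 0.0
```

```bash
python3 - <<'E'
from h import *;from rig import r
s=r.sense();print(s['eef_pos'],s['contact_force'])
f=r.grab_frame('wrist');cv2.imwrite('pics/w2.png',f['img'])
P=cloud(f,s);z=P[...,2]
E
```

```text
[558.87165062  46.18551195 222.08626485] [-0.98360835  0.70801313 -1.36401873]
```

View pics/w2.png

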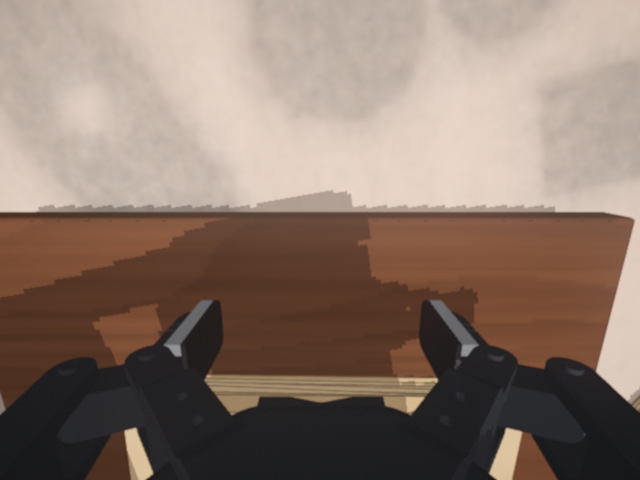

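Call:
apply_moves(
  deltas=[
    {"claw": -1, "delta_pos": [0, 0, 0.6], "yaw": 0},
    {"claw": -1, "delta_pos": [0, 0, 0], "yaw": 0},
    {"claw": -1, "delta_pos": [-0.8, 0, 0], "yaw": 0},
    {"claw": -1, "delta_pos": [-0.8, 0, 0], "yaw": 0},
    {"claw": -1, "delta_pos": [-0.6, 0, 0], "yaw": 0},
    {"claw": -1, "delta_pos": [-0.6, 0, 0], "yaw": 0},
    {"claw": -1, "delta_pos": [-0.6, 0, 0], "yaw": 0},
    {"claw": -1, "delta_pos": [-0.6, 0, 0], "yaw": 0},
  ],
)

```text
clock: 5.62
eef_pos: [551.8, 6.4, 215.7]
tcp_rot: [3.141, -0.0, 1.398]
contact_force: [0.4, 1.3, -0.1]
opening: 1.004
grasp_force: 0.4
```

Call:
apply_moves(
  deltas=[
    {"claw": -1, "delta_pos": [-0.8, 0, 0], "yaw": 0},
    {"claw": -1, "delta_pos": [-0.8, 0, 0], "yaw": 0},
    {"claw": -1, "delta_pos": [-0.8, 0, 0], "yaw": 0},
    {"claw": -1, "delta_pos": [-0.8, 0, 0], "yaw": 0},
    {"claw": -1, "delta_pos": [-0.8, 0, 0], "yaw": 0},
    {"claw": -1, "delta_pos": [-0.5, 0, 0], "yaw": 0},
    {"claw": -1, "delta_pos": [-0.3, 0, 0], "yaw": 0},
    {"claw": -1, "delta_pos": [0, 0, 0], "yaw": 0},
  ],
)

```text
clock: 6.62
eef_pos: [543.5, -40.7, 215.6]
tcp_rot: [-3.141, 0.0, 1.398]
contact_force: [-0.7, -0.7, -0.7]
opening: 0.998
grasp_force: 0.0
```

```bash
cat > m.py <<'E'
from h import *;from rig import r;import sys
s=r.sense();f=r.grab_frame('top');cv2.imwrite(f'pics/{sys.argv[1]}.png',cv2.resize(f['img'][190:380,240:460],None,fx=3,fy=3,interpolation=2))
x=s['eef_pos'][:2]-[510.4,-167.65];t=np.array([.985,-.1726]);n=np.array([-.1726,-.985]);print(s['eef_pos'],s['contact_force'],'tcp out',x@n,'along',x@t)
E
python3 m.py t3
```

```text
[543.49094241 -40.74859224 215.62045211] [-0.7094638  -0.71957237 -0.70294614] tcp out -130.70938330611756 along 10.691395292438052
```

View pics/t3.png

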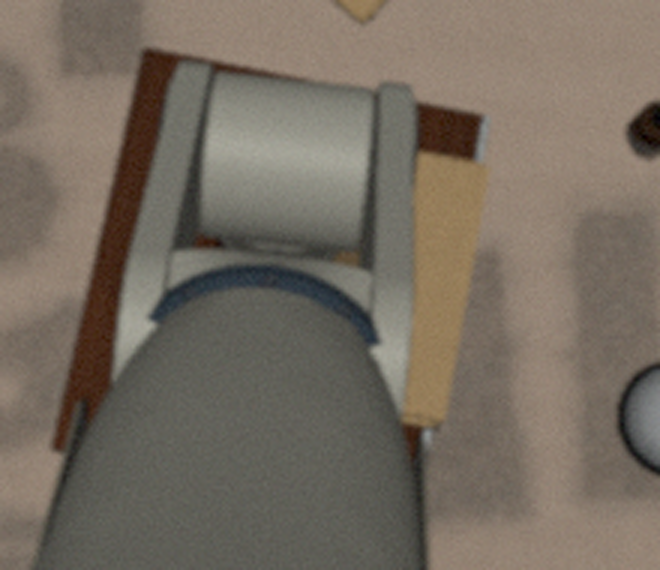

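The top view shows the pad's front side already past the trim, from crop (488,165) to (440,427). I'll measure the overhang.

```bash
cat > m2.py <<'E'
from h import *;from rig import r
f=r.grab_frame('top');hsv=cv2.cvtColor(f['img'],cv2.COLOR_BGR2HSV)
t=np.array([.985,-.1726]);n=np.array([-.1726,-.985]);c=np.array([510.4,-167.65])
k=((hsv[...,0]>12)&(hsv[...,0]<22)&(hsv[...,1]>78)&(hsv[...,2]>110)).astype(np.uint8);k[:215]=0;k[350:]=0;k[:,:365]=0;k[:,430:]=0
v=np.array([(np.nonzero(k[i])[0].max()+.5,i) for i in range(480) if k[i].sum()>3])
p=onplane(f,v,60)[:,:2]-c;o=p@n;a=p@t
g=(a>a.min()+12)&(a<a.max()-12)
q=np.polyfit(a[g],o[g],1);print('along',a.min(),a.max(),'overhang mid',np.polyval(q,(a.min()+a.max())/2),'deg',np.degrees(q[0]),'res',np.std(o[g]-np.polyval(q,a[g])))
w=(hsv[...,1]<35)&(hsv[...,2]>115)
s=r.sense();print(s['eef_pos'],(s['eef_pos'][:2]-c)@n)
E
python3 m2.py
```

```text
along -78.4642779706867 111.42986826264575 overhang mid 4.899259670373423 deg -0.41524263573554626 res 0.6690239088285911
[543.52243158 -40.52310295 215.61544215] -130.9369252808225
```

Call:
apply_moves(
  deltas=[
    {"claw": -1, "delta_pos": [-0.6, 0, 0], "yaw": 0},
    {"claw": -1, "delta_pos": [-0.6, 0, 0], "yaw": 0},
    {"claw": -1, "delta_pos": [-0.6, 0, 0], "yaw": 0},
    {"claw": -1, "delta_pos": [-0.6, 0, 0], "yaw": 0},
    {"claw": -1, "delta_pos": [-0.4, 0, 0], "yaw": 0},
    {"claw": -1, "delta_pos": [-0.3, 0, 0], "yaw": 0},
    {"claw": -1, "delta_pos": [0, 0, 0], "yaw": 0},
    {"claw": -1, "delta_pos": [0, 0, 0], "yaw": 0},
  ],
)

```text
clock: 7.72
eef_pos: [538.3, -71.1, 215.7]
tcp_rot: [3.142, 0.0, 1.398]
contact_force: [-0.4, 0.5, -0.1]
opening: 0.999
grasp_force: 0.0
```

```bash
python3 m2.py;python3 m.py t4
```

```text
along -76.58452398893772 111.49563616204233 overhang mid 35.78844588233417 deg -0.49707034475289064 res 0.67329773423212
[538.2995572  -70.98290972 215.72268242] -100.03254749923117
[538.2995572  -70.98290972 215.72268242] [-0.18508527  0.74477677 -0.34300757] tcp out -100.03254749923117 along 10.79632405603031
```

View pics/t4.png

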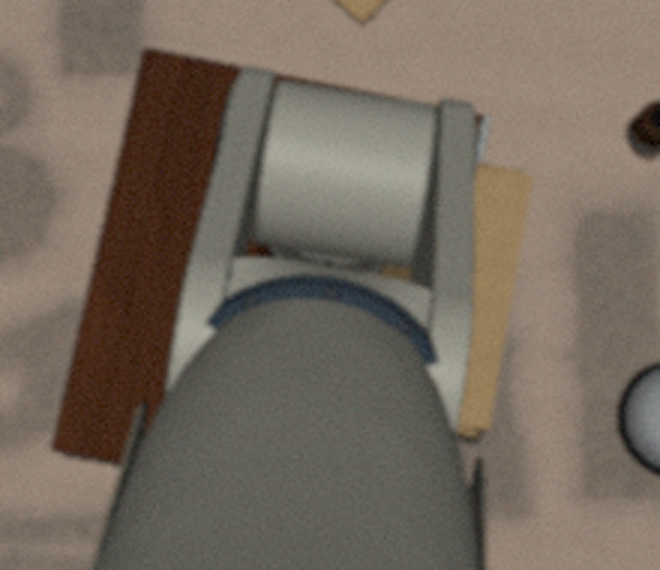

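The overhang reads about 36 mm and the pad is nearly square. I'll back off and look from above before the last few millimetres.

Call:
apply_moves(
  deltas=[
    {"claw": -1, "delta_pos": [2, 0, 0], "yaw": 0},
    {"claw": -1, "delta_pos": [2, 0, 0], "yaw": 0},
    {"claw": -1, "delta_pos": [0, 0, -5], "yaw": 0},
    {"claw": -1, "delta_pos": [-2, 0, -5], "yaw": 0},
    {"claw": -1, "delta_pos": [-2, 0, -5], "yaw": 0},
    {"claw": -1, "delta_pos": [-2, 0, -4], "yaw": 0},
    {"claw": -1, "delta_pos": [0, 0, 0], "yaw": 0},
    {"claw": -1, "delta_pos": [0, 0, 0], "yaw": 0},
  ],
)

```text
clock: 8.82
eef_pos: [534.7, -89.8, 405.0]
tcp_rot: [-3.141, -0.0, 1.398]
contact_force: [-0.6, 0.6, -0.3]
opening: 1.0
grasp_force: 0.0
```

```bash
python3 m2.py; python3 - <<'E'
from h import *;from rig import r;import pickle
s=r.sense();f=r.grab_frame('wrist');pickle.dump((s,f),open('w3.pkl','wb'));cv2.imwrite('pics/w3.png',f['img'])
E
```

```text
along 41.86995739008722 78.16624720762042 overhang mid 9.211825733743751 deg 6.462413404827852 res 0.5006232535678773
[534.53248419 -89.73603889 404.40968594] -80.91051846347337
```

View pics/w3.png

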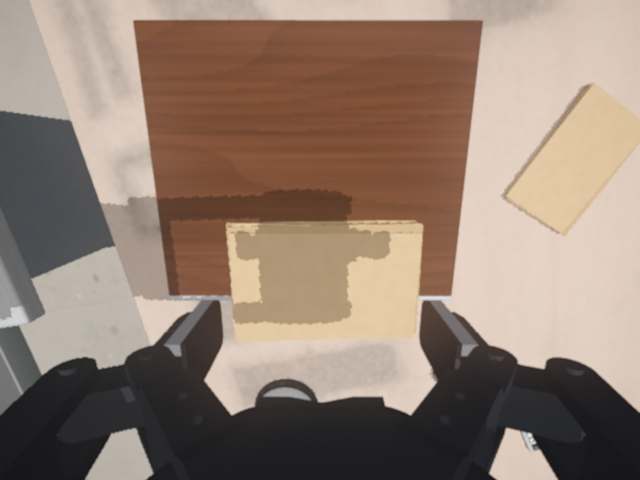

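The wrist view shows the pad's rear base line at about row 221, its front side at about row 340, and the trim at about row 298 on both sides. I'll now locate these edges to sub-pixel accuracy.

```bash
cat > w.py <<'E'
from h import *;import pickle,sys
def run(fn,cols_rear,cols_edge,r0,rt,rf):
    s,f=pickle.load(open(fn,'rb'));g=cv2.GaussianBlur(f['img'].astype(np.float32),(3,3),0)
    def edge(cols,row,w,ch,sg):
        o=[]
        for u in cols:
            d=sg*np.diff(g[row-w:row+w+1,u,ch]);d=np.clip(d,0,None);i=d.argmax();a=max(0,i-2);b=i+3
            o.append((u,row-w+.5+(d[a:b]*np.arange(a,a+len(d[a:b]))).sum()/d[a:b].sum()))
        return np.array(o)
    def fit(uv,z):
        p=onplane(f,uv,z,s)[:,:2]
        for _ in range(2):
            q=np.polyfit(p[:,0],p[:,1],1);e=p[:,1]-np.polyval(q,p[:,0]);p=p[abs(e)<=2*e.std()+1e-9]
        return q,p
    B,_=fit(edge(range(170,450,4),20,10,2,-1),50)      # stand rear edge
    Rr,pr=fit(edge(cols_rear,r0,8,2,1),50)                   # pad rear base
    T,_=fit(edge(cols_edge,rt,8,0,1),50)                    # wood -> trim (rear side of trim)
    F,pf=fit(edge(range(240,414,4),rf,8,1,-1),60)
    t=np.array([1,B[0]])/np.hypot(1,B[0]);n=np.array([t[1],-t[0]])
    bo=np.array([0,B[1]])@n
    print('angles stand,padrear,trim,padfront',[round(float(np.degrees(np.arctan(q[0]))),2) for q in(B,Rr,T,F)])
    x=540
    for nm,q in(('padrear',Rr),('trim',T),('padfront',F)):print(nm,'from stand rear',round(float(np.array([x,np.polyval(q,x)])@n-np.array([x,np.polyval(B,x)])@n),1))
run(sys.argv[1],range(240,412,4),[*range(176,222,3),*range(426,448,3)],*map(int,sys.argv[2:5]))
E
python3 w.py w3.pkl 221 296 340
python3 -c "
import pickle;s,f=pickle.load(open('w3.pkl','rb'));i=f['img']
print(i[290:306,200].tolist());print(i[216:240:1,330,2].tolist());print(i[334:346,390].tolist())"
```

```text
angles stand,padrear,trim,padfront [-10.02, -8.78, -9.98, -9.88]
padrear from stand rear 173.1
trim from stand rear 252.7
padfront from stand rear 305.7
[[64, 86, 129], [66, 88, 131], [65, 89, 132], [64, 89, 132], [84, 102, 138], [143, 150, 165], [188, 190, 194], [194, 194, 196], [170, 171, 173], [153, 156, 160], [143, 148, 158], [136, 142, 153], [123, 126, 134], [112, 112, 118], [109, 109, 113], [109, 109, 112]]
[98, 97, 98, 98, 110, 136, 154, 152, 150, 154, 162, 163, 163, 163, 163, 163, 165, 168, 173, 173, 174, 174, 174, 174]
[[164, 201, 226], [164, 201, 226], [165, 202, 227], [167, 202, 227], [175, 201, 224], [185, 200, 219], [186, 199, 216], [185, 198, 215], [185, 198, 215], [184, 196, 214], [182, 195, 212], [179, 191, 208]]
```

The rear-side measurement gives about 38 mm, but the front one suffers from parallax. I'll put the wrist camera straight above the trim for a clean reading.

Call:
apply_moves(
  deltas=[
    {"claw": -1, "delta_pos": [-4, 0, 0], "yaw": 0},
    {"claw": -1, "delta_pos": [-4, 0, 0], "yaw": 0},
    {"claw": -1, "delta_pos": [-4, 0, 0], "yaw": 0},
    {"claw": -1, "delta_pos": [-4, 0, 0], "yaw": 0},
    {"claw": -1, "delta_pos": [-1, 0, 0], "yaw": 0},
    {"claw": -1, "delta_pos": [0, 0, 0], "yaw": 0},
    {"claw": -1, "delta_pos": [0, 0, 0], "yaw": 0},
  ],
)

```text
clock: 9.8
eef_pos: [505.8, -257.1, 405.2]
tcp_rot: [-3.141, -0.001, 1.399]
contact_force: [-0.9, 0.3, 0.1]
opening: 1.001
grasp_force: 0.0
```

```bash
python3 - <<'E'
from h import *;from rig import r;import pickle
s=r.sense();f=r.grab_frame('wrist');pickle.dump((s,f),open('w4.pkl','wb'));cv2.imwrite('pics/w4.png',f['img'])
print(s['eef_pos'],cam(f,s)[1])
E
```

```text
[ 505.76907394 -257.11571948  405.18721122] [ 516.68280735 -189.3466136   373.84045028]
```

View pics/w4.png

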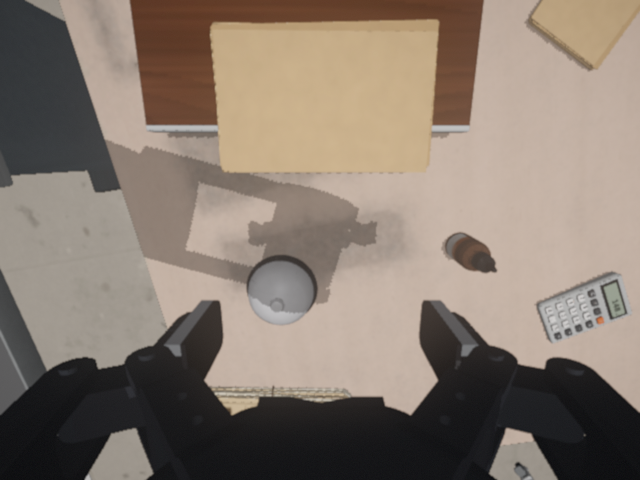

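The overhang is clear in this view. The trim spans about rows 125–132 and the pad's front side is at about row 172, both close to the camera's nadir.

```bash
python3 - <<'E'
from h import *;import pickle
s,f=pickle.load(open('w4.pkl','rb'));g=f['img'].astype(np.float32)
print('trim col190',g[120:140,190].astype(int).tolist());print('trim col450',g[120:140,450,0].astype(int).tolist());print('front col400',g[166:180,400].astype(int).tolist());print('rear col300',g[14:34,300,2].astype(int).tolist())
L=np.array([(160,0),(210,0),(440,0),(465,0)])
def e(cols,r0,r1,ch,sg):
    o=[]
    for u in cols:
        d=sg*np.diff(g[r0:r1,u,ch]);i=d.argmax();a=max(i-1,0);w=np.clip(d[a:i+2],0,None);o.append((u,r0+.5+(w*np.arange(a,a+len(w))).sum()/w.sum()))
    return np.array(o)
tc=[*range(155,212,3),*range(440,468,3)]
w2t=e(tc,119,130,0,1);tend=e(tc,127,138,0,-1);fr=e(range(230,425,4),164,180,0,1)
def ln(uv,z):
    p=onplane(f,uv,z,s)[:,:2]
    for _ in range(3):
        q=np.polyfit(p[:,0],p[:,1],1);k=abs(p[:,1]-np.polyval(q,p[:,0]));p=p[k<=max(2*k.std(),.3)]
    return q
A,B=ln(w2t,50),ln(tend,50)
dist=lambda q,b,x=530:(np.polyval(b,x)-np.polyval(q,x))*np.cos(np.arctan(b[0]))
print('trim rows',w2t[:,1].mean(),tend[:,1].mean(),'angles',np.degrees(np.arctan(A[0])),np.degrees(np.arctan(B[0])),'trim width',dist(B,A))
for z in(50,60,63,66,71):
    F=ln(fr,z);print(z,'front angle',np.degrees(np.arctan(F[0])),'overhang vs trim end',dist(F,B),'vs trim start',dist(F,A), 'pad len',np.linalg.norm(np.diff(onplane(f,[(220,172),(429,171)],z,s),axis=0)))
c=onplane(f,[(211,24),(438,20)],63,s);F=ln(fr,63)
for q in c:print('rear top to front',dist(F,[F[0],q[1]-F[0]*q[0]]))
E
```

```text
trim col190 [[54, 73, 109], [55, 74, 109], [53, 72, 108], [55, 73, 108], [82, 92, 113], [143, 145, 149], [181, 182, 181], [187, 189, 188], [185, 186, 186], [179, 179, 179], [162, 163, 163], [130, 132, 133], [99, 104, 109], [94, 102, 111], [97, 106, 116], [100, 108, 119], [105, 113, 126], [122, 132, 146], [140, 152, 166], [145, 155, 170]]
trim col450 [64, 65, 67, 64, 85, 142, 183, 191, 190, 187, 175, 146, 129, 151, 163, 166, 166, 166, 166, 166]
front col400 [[140, 175, 199], [140, 176, 199], [140, 176, 200], [141, 176, 200], [140, 175, 200], [139, 172, 196], [135, 159, 181], [146, 161, 179], [164, 176, 194], [167, 181, 199], [167, 181, 198], [167, 181, 198], [168, 181, 198], [167, 181, 199]]
rear col300 [103, 103, 104, 104, 104, 104, 105, 113, 149, 179, 184, 184, 183, 184, 184, 186, 190, 194, 196, 196]
trim rows 124.58214199540501 130.60698451691763 angles -9.914571584414517 -9.896578521370062 trim width 5.165909226140992
50 front angle -9.329453233577652 overhang vs trim end 38.045977979663185 vs trim start 43.209800824353394 pad len 199.2761690285244
60 front angle -9.32945323357767 overhang vs trim end 37.561740329089204 vs trim start 42.725589728608746 pad len 193.12263975643933
63 front angle -9.329453233577668 overhang vs trim end 37.416469033917075 vs trim start 42.58032639988541 pad len 191.27658097481378
66 front angle -9.329453233577654 overhang vs trim end 37.271197738744945 vs trim start 42.43506307116208 pad len 189.4305221931882
71 front angle -9.329453233577656 overhang vs trim end 37.029078913457866 vs trim start 42.19295752328967 pad len 186.35375755714554
rear top to front 120.06683738259535
rear top to front 121.06269185928112
```

The overhang is about 38 mm, with the pad still about 0.5° off square. I'll go back behind it, add 0.010 rad of yaw, and push about 2.3 mm further.

Call:
apply_moves(
  deltas=[
    {"claw": -1, "delta_pos": [4.6, 0, 0], "yaw": 0},
    {"claw": -1, "delta_pos": [4.6, 0.3, 0], "yaw": 0},
    {"claw": -1, "delta_pos": [4.6, 0.3, 0], "yaw": 0},
    {"claw": -1, "delta_pos": [4.6, 0, 0], "yaw": 0},
    {"claw": -1, "delta_pos": [4.5, 0, 0], "yaw": 0.01},
    {"claw": -1, "delta_pos": [0, 0, 4.5], "yaw": 0},
    {"claw": -1, "delta_pos": [0, 0, 4.5], "yaw": 0},
    {"claw": -1, "delta_pos": [0, 0, 4.5], "yaw": 0},
  ],
)

```text
clock: 10.85
eef_pos: [550.8, -32.4, 269.7]
tcp_rot: [3.141, -0.0, 1.39]
contact_force: [0.8, 0.1, -0.6]
opening: 0.999
grasp_force: 0.0
```

Call:
apply_moves(
  deltas=[
    {"claw": -1, "delta_pos": [0, 0, 4.2], "yaw": 0},
    {"claw": -1, "delta_pos": [0, 0, 1.2], "yaw": 0},
    {"claw": -1, "delta_pos": [-1, 0, 0], "yaw": 0},
    {"claw": -1, "delta_pos": [-1, 0, 0], "yaw": 0},
    {"claw": -1, "delta_pos": [-1, 0, 0], "yaw": 0},
    {"claw": -1, "delta_pos": [0, 0, 0], "yaw": 0},
    {"claw": -1, "delta_pos": [0, 0, 0], "yaw": 0},
  ],
)

```text
clock: 11.72
eef_pos: [545.5, -63.4, 217.1]
tcp_rot: [3.141, -0.0, 1.387]
contact_force: [0.1, 0.2, -0.9]
opening: 1.002
grasp_force: 0.0
```

```bash
python3 - <<'E'
from rig import r;import numpy as np
s=r.sense();x=s['eef_pos'][:2]-[510.4,-167.65];print(s['eef_pos'],s['tcp_rot'],s['contact_force'],'out',x@[-.1726,-.985],'along',x@[.985,-.1726])
E
```

```text
[545.52129223 -63.42437889 217.12645852] [ 3.14088116e+00 -1.51101489e-04  1.38714551e+00] [ 0.06244678  0.23889371 -0.90640863] out -108.7241718306219 along 16.605130648139042
```

Call:
apply_moves(
  deltas=[
    {"claw": -1, "delta_pos": [-0.4, 0, 0.1], "yaw": 0},
    {"claw": -1, "delta_pos": [-0.3, 0, 0], "yaw": 0},
    {"claw": -1, "delta_pos": [-0.2, 0, 0], "yaw": 0},
    {"claw": -1, "delta_pos": [-0.2, 0, 0], "yaw": 0},
    {"claw": -1, "delta_pos": [0, 0, 0], "yaw": 0},
    {"claw": -1, "delta_pos": [0, 0, 0], "yaw": 0},
  ],
)

```text
clock: 12.48
eef_pos: [543.4, -74.0, 215.7]
tcp_rot: [-3.142, 0.0, 1.388]
contact_force: [0.2, -1.0, -0.2]
opening: 0.999
grasp_force: 0.0
```

```bash
python3 - <<'E'
from rig import r;import numpy as np
s=r.sense();x=s['eef_pos'][:2]-[510.4,-167.65];print(s['eef_pos'],s['tcp_rot'],s['contact_force'],'out',x@[-.1726,-.985],'along',x@[.985,-.1726])
E
python3 m2.py
```

```text
[543.40063256 -74.00481936 215.68833238] [-3.14153738e+00  1.99676923e-05  1.38779769e+00] [ 0.17240435 -1.02336739 -0.21157995] out -97.9364121084425 along 16.34246489215563
along -77.76966088318379 111.0790521785725 overhang mid 37.43273951854234 deg 0.06702186959439047 res 0.7253572391717736
[543.39846165 -73.97501743 215.67701073] -97.96539231343203
```

Square now. I'll back off and take the final check from above the trim.

Call:
apply_moves(
  deltas=[
    {"claw": -1, "delta_pos": [2, 0, 0], "yaw": 0},
    {"claw": -1, "delta_pos": [2, 0, 0], "yaw": 0},
    {"claw": -1, "delta_pos": [0, 0, -5], "yaw": 0},
    {"claw": -1, "delta_pos": [0, 0, -5], "yaw": 0},
    {"claw": -1, "delta_pos": [-4, 0, -5], "yaw": 0},
    {"claw": -1, "delta_pos": [-5, 0, -4], "yaw": 0},
    {"claw": -1, "delta_pos": [-5, 0, 0], "yaw": 0},
    {"claw": -1, "delta_pos": [-5, 0, 0], "yaw": 0},
  ],
)

```text
clock: 13.52
eef_pos: [516.7, -219.5, 404.5]
tcp_rot: [3.14, 0.0, 1.389]
contact_force: [0.1, -1.3, -0.8]
opening: 0.997
grasp_force: 0.0
```

Call:
apply_moves(
  deltas=[
    {"claw": -1, "delta_pos": [-4, 0, 0], "yaw": 0},
    {"claw": -1, "delta_pos": [0, 0, 0], "yaw": 0},
    {"claw": -1, "delta_pos": [0, 0, 0], "yaw": 0},
  ],
)

```text
clock: 13.9
eef_pos: [509.6, -257.6, 403.4]
tcp_rot: [-3.141, -0.001, 1.388]
contact_force: [0.1, -0.1, -1.0]
opening: 1.002
grasp_force: 0.0
```

```bash
python3 - <<'E'
from h import *;from rig import r;import pickle
s=r.sense();f=r.grab_frame('wrist');g=f['img'].astype(np.float32);cv2.imwrite('pics/w5.png',f['img'])
def e(cols,r0,r1,ch,sg):
    o=[]
    for u in cols:
        d=sg*np.diff(g[r0:r1,u,ch]);i=d.argmax();a=max(i-1,0);w=np.clip(d[a:i+2],0,None);o.append((u,r0+.5+(w*np.arange(a,a+len(w))).sum()/w.sum()))
    return np.array(o)
def ln(uv,z):
    p=onplane(f,uv,z,s)[:,:2]
    for _ in range(3):
        q=np.polyfit(p[:,0],p[:,1],1);k=abs(p[:,1]-np.polyval(q,p[:,0]));p=p[k<=max(2*k.std(),.3)]
    return q
print(s['eef_pos'])
tc=[*range(152,205,3),*range(440,460,3)]
A=e(tc,112,132,0,1);r0=int(A[:,1].mean());B=e(tc,r0+3,r0+12,0,-1);F=e(range(235,415,4),r0+38,r0+58,0,1)
print('rows',A[:,1].mean(),B[:,1].mean(),F[:,1].mean())
b,q=ln(B,50),ln(F,62);a=ln(A,50)
x=530;c=np.cos(np.arctan(b[0]));print('angles',np.degrees(np.arctan([a[0],b[0],q[0]])),'overhang',(np.polyval(b,x)-np.polyval(q,x))*c,'vs trim start',(np.polyval(a,x)-np.polyval(q,x))*c)
E
```

```text
[ 509.62235002 -257.64852864  403.39028832]
rows 125.33216408136416 131.34124794967548 174.1056414335042
angles [-9.98020887 -9.85656356 -9.86697802] overhang 39.20858563280212 vs trim start 44.347518738486905
```

View pics/w5.png

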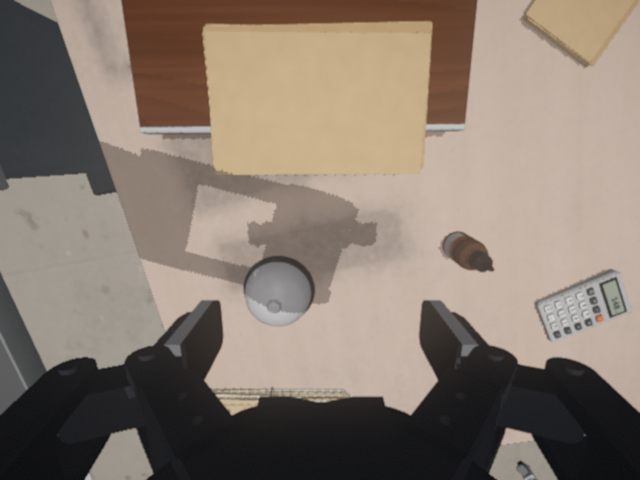

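The pad's front side is at row 174 and the trim end at row 131: 39–40 mm of overhang, square to within 0.1°, and well between the stand's ends. The bell and bottle are where they were. Handing in.

```bash
python3 -c "
from rig import r
print(r.sign_off())"
```

```text
the job is handed in; nothing more can be done
None
```

I slid the pad to about 39–40 mm over the trimmed front edge, square with it to about 0.1° and between the stand's ends. The job is handed in after about 14 s, with the gripper clear and the bell, bottle, stamp and roll untouched.

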